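# Move the slab gauge's locking stop out one notch and clear its slot

### The job

A bit of dried clay has dropped into the slot of the slab gauge, ahead of the sliding stop's scraper foot. Squeeze the stop's latch tab against its thumb post and, holding it squeezed, slide the stop to the very next notch towards the open end of the slot (the end with the catch tray), so that the foot drives the clay out of the slot; then let go, leaving the latch sprung back into that notch.

Things in the scene. Friction and masses are not known exactly. Their poses are not given: they have to be found in the camera images.
- gauge: Slab gauge screwed to the table: aluminium rail 280 mm long, 75 wide, 34 high, with a T-slot down its middle; plywood board (95 mm wide, 18 high) along its -x side, notched steel comb on its +x edge, catch tray at the slot's open end. Origin: table level, on the slot's centre line, at mid-length. +y runs along the slot to the open end, +x from board to comb, z up.
- slot_end (a point): Centre of the slot's floor at its open end: 140 mm along +y from the gauge's origin, 20 mm above the table. The slot is 22 mm wide and 11 mm high inside, its mouth 14 mm wide between two lips. Below and beyond this end lies the flat catch tray, 90 x 70 mm, rim 14 mm high.
- grip (a point): Point to centre a squeeze on, between the stop's thumb post and latch tab: 74 mm above the table, midway between their outer faces (12 mm each way, in the gauge's x) when the tab is fully in. Post on its -x side, tab on its +x side. Aim here or 1-2 mm towards the post, which does not give. Moves with the stop; starts 33 mm along +y and 6 mm along +x from the gauge's origin.
- post_top (a point): Top centre of the thumb post, 92 mm above the table, on the slot's centre line: black plastic, 12 mm thick in the gauge's x, 26 mm in y, fixed on the stop. The stop is a black carriage, 60 mm long in y, its top 46 mm above the table, with an aluminium fence (8 mm thick, top 44 mm) reaching 120 mm out over the board.
- tab_top (a point): Top centre of the steel latch tab, 90 mm above the table: a plate 8 mm thick in the gauge's x, 26 mm in y, beside the post on its +x (comb) side. Its outer face is 36 mm from the post's outer face when free, 24 mm when squeezed fully in.
- foot_front (a point): Front of the steel scraper foot that runs in the slot under the stop, 18 mm wide, 8 mm high, 70 mm ahead (+y) of the post's centre. At the start it is 37 mm inside the slot's open end; at the next notch, 8 mm beyond it.
- stop (a joint): Position of the stop along the slot, m, growing towards the open end (gauge +y); 0 where it starts. Notches 0.045 apart: the next is at 0.045, another at 0.090. In a notch it is locked with about 1 mm of play; with the tab squeezed in it slides at 1 to 2 N. Notch mouths are bevelled: released within 4 mm of a notch, the latch drops in and centres the stop.
- latch (a joint): How far the latch tab is pressed towards the post (gauge -x), m: 0 free with its pin in a notch, 0.012 fully in. The pin is clear of the comb above 0.008. A spring returns it: 3.5 N at 0, 8 N fully in. Released between notches it stays near 0.008, the pin resting on the comb.
- scrap: The bit of dried clay: a grey-brown lump 18 x 20 x 8 mm, 12 g, lying loose in the slot between the foot and the open end. Origin: centre of its underside.

How it is judged (in metres and radians):
At the end, for the whole second after the job is handed in: Joint stop within 3 mm of 0.045, latch sprung home (under 2.5 mm); the scrap lies still beyond the slot's open end (origin over 6 mm past it, lower than 19 mm above the table) (value of joint stop between 0.042 and 0.048 m and value of joint latch below 0.0025 m and y of scrap in the frame of gauge above 0.146 m and height (world z) of scrap below 0.019 m and linear speed of scrap below 0.02 m/s); the robot touches nothing.
It also fails if it takes over 32 s, if anything falls off the work surface, if the arm or the gripper's body presses on something with over 40 N, if the wrist force passes 120 N, or if a joint passes its speed limit or range.

### The arm

A 6-joint arm with a two-finger parallel gripper is mounted at the origin on the work surface. World frame = base frame: x ahead of the robot, y to its left, z up, the work surface at z = 0. Lengths are in mm, angles in rad, forces in N, time in s.
With the tool pointing down it reaches from about 350 to 775 mm from the base axis. Payload 7.3 kg.
Tool frame: the origin (TCP) lies at the very end of the fingers, on their centre line; the grasp point (between the pads) lies 19 mm behind it (bot.grip_point_offset is the distance from the TCP to the grasp point, in mm); z points along the fingers, y is the line along which they close (so a half turn about z gives the same grasp; the last joint's range is limited). The gripper opens to 92 mm and grips with 3 to 60 N. Pads are 19 mm wide; open, the fingers measure 130 mm over their backs; the gripper's body (75 mm by 190 mm) begins 47 mm behind the grasp point.
Start: joints at [-1.27, 0.342, 1.524, -0, 1.275, -0.146], TCP at [226.867, -473.473, 226.741] pointing down, gripper open.
Joint ranges: [-2.53, 2.53], [-0.77, 2.02], [0.04, 2.7], [-1, 4.14], [0.28, 2.66], [-3.11, 3.11]. Speed limits (rad/s): [2.57, 2.57, 3.14, 3.14, 3.14, 3.14].

### API

Orientations are given as [roll, pitch, yaw] about the fixed x, y, z axes, in that order (R = Rz(yaw) Ry(pitch) Rx(roll)).
In Python, from plant import bot gives the robot as it stands. The module is installed in compiled form; this text tells all that it offers.
- The arm moves only by the shell command python3 -m jog 'ROWS' [OPENING]. ROWS is JSON, a list of rows, each a list of 6 numbers: the shift along the tool's x, y, z in mm, then the turn, a rotation vector about the tool's x, y, z in rad. In form: [[dx, dy, dz, rx, ry, rz], ...]. A call has 1 to 12 rows; each row shifts and turns the commanded pose from where the row before left it, along the tool's axes as they then stand; what a row does not reach is not made up. A row lasts 1/10 s, in which the tool goes at most 50 mm and 8.59 degrees, less where a joint would pass 70% of its speed; a pose out of reach is approached as far as the arm can. A call with a gripper value outside its range is refused whole. OPENING is the opening in per cent of the stroke, from 0 (shut) to 100 (fully open), set as the call begins (- or left out, the last holds). The fingers move at their own pace and stop on an object; the grip force is fixed at half the most. Time passes only in rows, so rows that do not move let the fingers close. It gives the time, the measured TCP pose, the force, the opening and the grip force at its end, in the units of the state.
- bot.get_obs(): the state, without advancing time (a new reading comes with each control period).
- bot.capture(name): name is "scene" or "top" or "wrist"; returns the picture (420x560x3 uint8, red, green, blue); there is no depth.
- bot.camera_model(name): a dict with "fx", "fy", "cx", "cy" (pixels), "position" and "orientation" of the camera in the world; the wrist camera has in their place "T_tool_cam" (4x4, takes a point from camera to tool coordinates, whose origin is the TCP and whose axes are the flange's). Camera axes: x right, y down, z forward; pixel columns grow to the right and rows downward; lengths in mm; the calibration is good to about 2 mm. A picture is of the moment at which its call begins: read the wrist's pose just before it. camera_model takes no time and is no camera call.
- bot.close_job(): hands the job in; it is judged then, once.
Trained networks look in the newest picture that a camera, given by its name, has taken for a name from the list of things; names that differ only in an ending like _2 or _b are one class to them, and where a whole thing is asked for, a point or a joint stands for the part that bears it (a point fixed in the world has none). Each returns a list of dicts, best first, with "p" (0 to 1); they miss things now and then, are a little off and sometimes report something else, mostly with a low value. They report only what shows in the picture. A call takes as long as a camera call.
- bot.outline_of(target, camera): "mask" (420x560 bool, what is visible of it) and "pixel" ([column, row] in pixels, amid what is visible of it).
The state is a dict: "time": time; "joint_positions": joint angles; "dq": joint speeds; "tau": joint torques, N m; "tool_pos": TCP position; "tcp_rot": TCP orientation; "contact_force": force on the tool from outside, world axes, zero at the start; "moment": the same for the moment, N m; "grip_width": finger opening in mm; "finger_force": force on a finger pad.
Only numpy, scipy, OpenCV 4.12 (cv2) and the standard library are available. Lean on these libraries where they do the work, as an engineer would, in place of code of your own. Each camera call takes 0.05 s, during which the arm holds its last target. There are 200 camera calls.

## Working session

There is one attempt and no reset: what is moved stays moved. The work goes in short steps, Python scripts to look and compute and a shell command to move; the robot and the scene stay as the last step left them, time stands still between calls to the robot, and variables do not carry over. Pictures are saved under pics/ and viewed, at most 10 in all, crops included, and the job is handed in when it is done.

```bash
mkdir -p pics; cat > h.py <<'E'
import numpy as np, cv2
from plant import bot
from scipy.spatial.transform import Rotation as R
def save(n,f): 
    im=bot.capture(n); cv2.imwrite('pics/'+f,im[:,:,::-1]); return im
def cam(n):
    m=bot.camera_model(n)
    if 'T_tool_cam' in m:
        o=bot.get_obs(); T=np.eye(4); T[:3,:3]=R.from_euler('xyz',o['tcp_rot']).as_matrix(); T[:3,3]=o['tool_pos']
        T=T@np.array(m['T_tool_cam']); return m,T[:3,:3],T[:3,3]
    q=np.array(m['orientation']); Rm=q if q.shape==(3,3) else (R.from_euler('xyz',q).as_matrix() if q.size==3 else R.from_quat(q).as_matrix())
    return m,Rm,np.array(m['position'])
def unproj(c,px,z):
    m,Rm,p=c; d=Rm@np.array([(px[0]-m['cx'])/m['fx'],(px[1]-m['cy'])/m['fy'],1]); return p+d*(z-p[2])/d[2]
def proj(c,P):
    m,Rm,p=c; v=Rm.T@(np.array(P)-p); return np.array([m['fx']*v[0]/v[2]+m['cx'],m['fy']*v[1]/v[2]+m['cy']])
E
python3 - <<'E'
from h import *
print({k:bot.camera_model(k) for k in('scene','top','wrist')})
o=bot.get_obs(); print(o)
a=save('scene','s0.png'); t=save('top','t0.png')
c=cam('top')
for n,z in(('gauge',34),('post_top',92),('tab_top',90),('scrap',28),('foot_front',28),('stop',46),('grip',74)):
    for d in bot.outline_of(n,'top')[:2]:
        print(n,round(d['p'],2),d['pixel'],unproj(c,d['pixel'],z).round(1),d['mask'].sum(),cv2.minAreaRect(np.argwhere(d['mask'])[:,::-1].astype(np.float32)))
E
```

```text
{'scene': {'fx': 510.95527667401717, 'fy': 510.95527667401717, 'cx': 275.2760681653433, 'cy': 209.71341324495765, 'position': array([ 880.87958628, -132.56789009,  626.77662484]), 'orientation': array([-2.57948837e+00, -1.75438495e-04,  1.03223492e+00])}, 'top': {'fx': 430.27016195810364, 'fy': 430.27016195810364, 'cx': 276.865437689547, 'cy': 207.27231528775218, 'position': array([469.9263557 ,  31.23618076, 727.91695743]), 'orientation': array([-2.96021672,  0.00620443, -1.54898146])}, 'wrist': {'fx': 353.88348472140535, 'fy': 353.88348472140535, 'cx': 276.3828475086495, 'cy': 218.75309850993028, 'T_tool_cam': array([[ 2.40563304e-04, -9.62389551e-01, -2.71673139e-01,
         7.45603186e+01],
       [ 9.99999727e-01,  4.21460365e-04, -6.07516129e-04,
        -4.56482289e-01],
       [ 6.99166635e-04, -2.71672918e-01,  9.62389389e-01,
        -1.58191715e+02],
       [ 0.00000000e+00,  0.00000000e+00,  0.00000000e+00,
         1.00000000e+00]])}}
{'time': 0.0, 'joint_positions': array([-1.26999052e+00,  3.42740403e-01,  1.52499772e+00,  1.50235493e-05,
        1.27538945e+00, -1.46
[... 928 characters left out ...]
5175781, 197.50001525878906), (17.441329956054688, 15.652474403381348), 26.56505012512207)
scrap 0.63 [337.6, 237.0] [550.9 -61.8  28. ] 19236 ((331.331298828125, 237.56240844726562), (215.87548828125, 108.2739028930664), 24.702430725097656)
stop 0.84 [333.0, 212.7] [587.9 -52.1  46. ] 2130 ((319.72454833984375, 229.8988037109375), (61.80207061767578, 102.40544128417969), 23.749494552612305)
grip 0.92 [336.4, 214.2] [580.8 -54.   74. ] 2245 ((319.1708068847656, 229.52828979492188), (62.5006103515625, 103.54933166503906), 25.34617805480957)
grip 0.41 [336.4, 236.2] [546.8 -53.8  74. ] 19017 ((331.68023681640625, 237.45460510253906), (215.6193084716797, 106.95348358154297), 24.710798263549805)
```

View pics/t0.png

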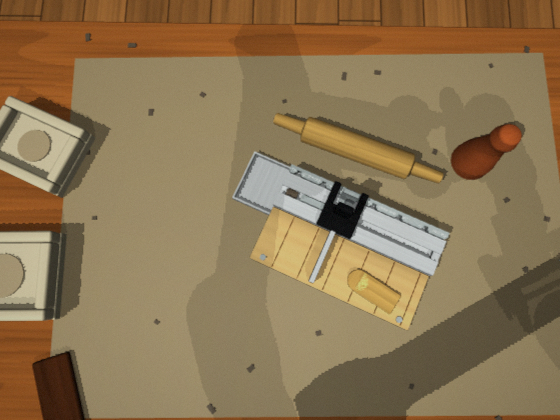

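View pics/s0.png

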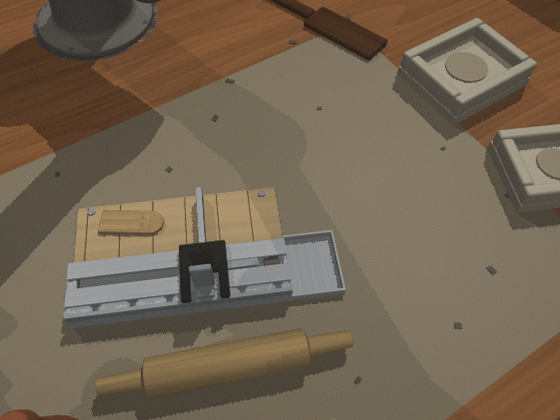

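The top picture shows the rail running from (437,260) to the tray at (245,180), with the open end on the left. The comb is on the far side, the stop is at (342,210), the tab at (349,197) and the clay at (291,193). The scene view agrees. I'll turn and move above the grip, then look from close by.

```bash
python3 -m jog '[[0,0,0,0,0,-0.14],[0,0,0,0,0,-0.14],[0,0,0,0,0,-0.14],[0,0,0,0,0,-0.14],[0,0,0,0,0,-0.14]]' 100; python3 -m jog '[[43,13,0,0,0,0],[43,13,0,0,0,0],[43,13,0,0,0,0],[43,13,0,0,0,0],[43,13,0,0,0,0],[43,13,0,0,0,0],[43,13,0,0,0,0],[43,13,0,0,0,0],[43,13,0,0,0,0],[43,13,0,0,0,0],[43,13,0,0,0,0],[43,13,0,0,0,0]]'; python3 -m jog '[[0,0,0,0,0,0],[0,0,0,0,0,0]]'
python3 - <<'E'
from h import *
c=cam('wrist'); save('wrist','w1.png')
for n,z in(('post_top',92),('tab_top',90),('scrap',28),('stop',46),('gauge',34)):
    for d in bot.outline_of(n,'wrist')[:2]:
        print(n,round(d['p'],2),d['pixel'],unproj(c,d['pixel'],z).round(1),d['mask'].sum(),cv2.minAreaRect(np.argwhere(d['mask'])[:,::-1].astype(np.float32)))
E
```

```text
time: 0.95
tool_pos: [226.9, -473.5, 226.7]
tcp_rot: [3.142, 0.0, 1.153]
contact_force: [0.1, 0.3, 0.8]
grip_width: 91.6
finger_force: 0.0
time: 2.15
tool_pos: [582.4, -65.7, 226.8]
tcp_rot: [3.141, 0.0, 1.147]
contact_force: [0.1, -1.0, 0.1]
grip_width: 91.6
finger_force: 0.0
time: 2.35
tool_pos: [581.5, -66.5, 226.2]
tcp_rot: [-3.141, 0.001, 1.149]
contact_force: [-0.7, 0.0, -0.2]
grip_width: 91.8
finger_force: 0.0
post_top 0.79 [279.2, 186.2] [592.2 -49.   92. ] 5674 ((245.32888793945312, 168.44342041015625), (103.55928802490234, 169.60606384277344), 88.85424041748047)
tab_top 0.93 [309.8, 191.7] [613.8 -64.2  90. ] 771 ((312.0, 195.5), (37.0, 26.0), 90.0)
scrap 0.57 [279.7, 98.3] [622.8  17.4  28. ] 263 ((281.5, 97.5), (19.0, 13.0), 90.0)
stop 0.6 [280.9, 190.1] [589.  -61.1  46. ] 5939 ((245.0, 168.0), (104.0, 170.0), 90.0)
gauge 0.95 [259.7, 156.7] [582.7 -24.4  34. ] 41187 ((242.02442932128906, 169.12615966796875), (338.46044921875, 176.1262969970703), 89.34146118164062)
gauge 0.68 [278.3, 183.9] [588.3 -56.5  34. ] 6008 ((245.0, 168.0), (104.0, 170.0), 90.0)
```

View pics/w1.png

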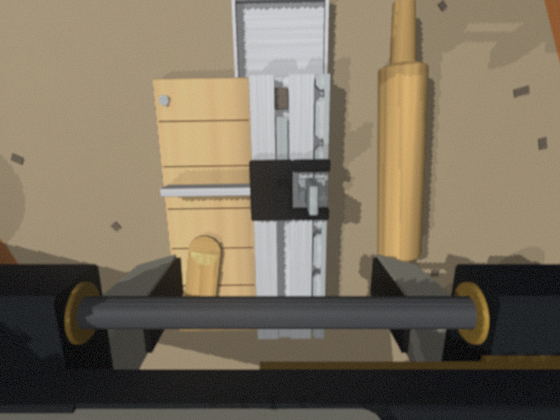

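The rail runs straight up the image, with the clay at (281,98), the tab at about (313,197) and the black carriage around (290,190). I'll work out the yaw from the rail edges and zoom in on the stop.

```bash
python3 - <<'E'
from h import *
c=cam('wrist'); im=cv2.imread('pics/w1.png')
cr=cv2.resize(im[65:265,215:345],None,fx=3,fy=3,interpolation=cv2.INTER_CUBIC)
cr=np.clip(cr.astype(float)*1.6,0,255).astype(np.uint8)
cr2=cv2.resize(im[150:230,240:340],None,fx=4,fy=4,interpolation=cv2.INTER_CUBIC)
cr2=np.clip(cr2.astype(float)*2.5,0,255).astype(np.uint8)
o=np.zeros((600,390+400,3),np.uint8); o[:600,:390]=cr; o[:320,390:]=cr2; cv2.imwrite('pics/w1c.png',o)
for a,b in(((250,80),(257,335)),((329,75),(326,335))):
    A,B=unproj(c,a,34),unproj(c,b,34);d=A-B;print(A.round(1),B.round(1),np.arctan2(d[1],d[0]),np.linalg.norm(d))
print(bot.get_obs()['tcp_rot'])
E
```

```text
[604.1  41.1  34. ] [ 494.5 -206.8   34. ] 1.1544431148899297 271.09773601288094
[672.5  14.9  34. ] [ 565.9 -239.2   34. ] 1.173331381856662 275.5261036352861
[3.14131287e+00 1.75741619e-04 1.14510458e+00]
```

View pics/w1c.png

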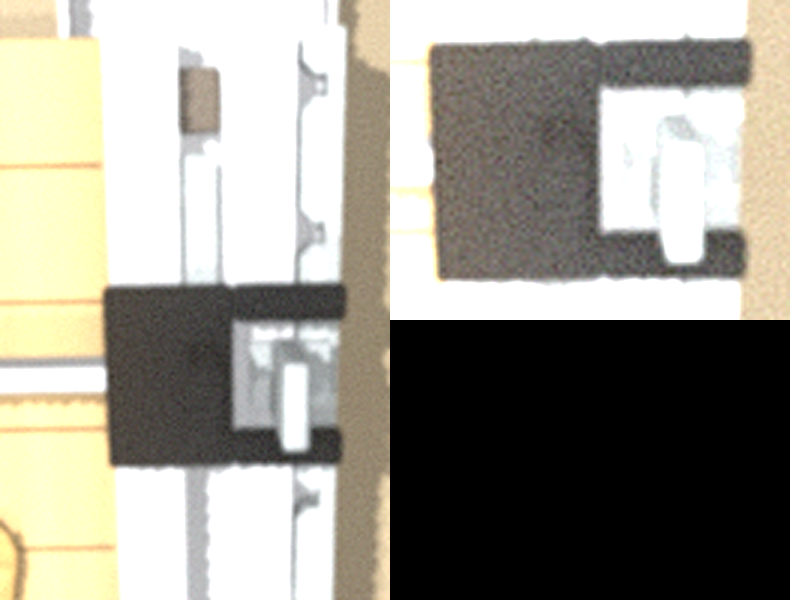

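```bash
python3 - <<'E'
from h import *
c=cam('wrist'); o=bot.get_obs(); th=1.164
gy=np.array([np.cos(th),np.sin(th)]); gx=np.array([gy[1],-gy[0]])
T=unproj(c,(313.1,200.6),90)[:2]
# slot mid-lines from crop (x/3+215,y/3+65) at lip height 34 and rail edges at 34
f=lambda x,y,z:unproj(c,(x/3+215,y/3+65),z)[:2]@gx
print('tab',T,'tab gx',T@gx,'edges',f(103,150,34),f(341,150,34),f(108,380,34),'slot',f(182,200,34),f(220,200,34),'carriage z46',f(110,460,46),f(340,460,46), f(105,290,46),f(345,290,46))
g=T-20*gx; print('grip',g)
t=unproj(c,(230/1,100),34)[:2]
# open end of rail row ~75
E=unproj(c,(281,77),34)[:2]; print('gy: end',E@gy,'tab',T@gy,'diff should be 107:',E@gy-T@gy)
ty=R.from_euler('xyz',o['tcp_rot']).as_matrix(); d=g-1.5*gx-o['tool_pos'][:2]
print(o['tool_pos'],'move in tool',ty.T@np.append(d,57-o['tool_pos'][2]))
E
```

```text
tab [612.92605712 -74.75872869] tab gx 592.486800257344 edges 536.6976223422221 612.2303773419392 535.4534152406861 slot 561.4730120897182 573.6826647765259 carriage z46 536.0069274272016 612.3121806621054 536.5285193705485 612.7109125768347
grip [594.55819456 -66.84534605]
gy: end 278.8709494450278 tab 173.85801832037447 diff should be 107: 105.01293112465333
[580.87896913 -68.39449369 226.97366657] move in tool [  7.06126952  10.27139023 169.97530862]
```

```bash
python3 -m jog '[[2,3,30,0,0,-0.017],[2,3,30,0,0,0],[2,3,30,0,0,0],[1,1,20,0,0,0],[0,0,0,0,0,0],[0,0,0,0,0,0],[0,0,0,0,0,0]]' 
python3 - <<'E'
from h import *
P=[];Y=[]
c=cam('wrist'); im=save('wrist','w2.png')
for i in range(5):
    o=bot.get_obs();P.append(o['tool_pos']);Y.append(o['tcp_rot'][2]); bot.capture('wrist')
print(np.array(P).round(1),np.round(Y,4))
for d in bot.outline_of('tab_top','wrist')[:1]:
    print(d['p'],d['pixel'],unproj(c,d['pixel'],90))
cr=cv2.resize(im[100:400,190:370,::-1],None,fx=2,fy=2)
cv2.imwrite('pics/w2c.png',np.clip(cr.astype(float)*1.8,0,255).astype(np.uint8))
E
```

```text
time: 3.35
tool_pos: [594.1, -65.5, 118.4]
tcp_rot: [3.139, -0.0, 1.163]
contact_force: [0.5, 0.1, 0.2]
grip_width: 91.4
finger_force: 0.0
[[594.1 -65.4 118.5]
 [594.  -65.3 118.3]
 [593.8 -65.2 118.1]
 [593.7 -65.1 117.8]
 [593.6 -65.  117.6]] [1.1634 1.1635 1.1636 1.1637 1.1638]
0.82 [310.0, 237.3] [616.20044777 -62.77547228  90.        ]
```

View pics/w2c.png

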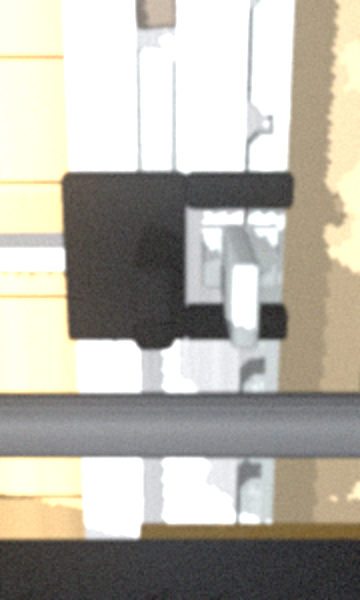

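```bash
python3 - <<'E'
from h import *
c=cam('wrist'); o=bot.get_obs(); th=1.164
gy=np.array([np.cos(th),np.sin(th)]); gx=np.array([gy[1],-gy[0]])
T=unproj(c,(312,252),90)[:2]; Pl=unproj(c,(257.5,270),92)[:2];Pr=unproj(c,(278,270),92)[:2]; B=unproj(c,(268,273),92)[:2]
p=o['tool_pos'][:2]
for n,v in(('tab',T),('postL',Pl),('postR',Pr),('post back',B)): print(n,v,'rel tool gx',(v-p)@gx,'gy',(v-p)@gy)
print(p)
E
```

```text
tab [613.38024819 -70.29487856] rel tool gx 20.39749997630695 gy 2.974102144832124
postL [581.39842082 -67.41086311] rel tool gx -10.115506400661586 gy -7.031459760054814
postR [591.96496741 -71.96562964] rel tool gx 1.390917893802623 gy -7.033669723224823
post back [586.07631878 -71.41845514] rel tool gx -4.233676596120953 gy -8.861104910988184
[593.47056397 -64.95561242]
```

Post and tab straddle the tool centre as wanted. I'll descend and squeeze.

```bash
python3 -m jog '[[1,0,15,0,0,0],[1,0,15,0,0,0],[1,0,15,0,0,0],[0,0,15,0,0,0],[0,0,0,0,0,0],[0,0,0,0,0,0]]' && python3 -m jog '[[0,0,0,0,0,0],[0,0,0,0,0,0],[0,0,0,0,0,0],[0,0,0,0,0,0],[0,0,0,0,0,0],[0,0,0,0,0,0],[0,0,0,0,0,0],[0,0,0,0,0,0]]' 0
```

```text
time: 4.3
tool_pos: [594.6, -62.2, 56.9]
tcp_rot: [-3.142, 0.0, 1.164]
contact_force: [-0.4, -0.6, -0.3]
grip_width: 91.9
finger_force: 0.0
time: 5.1
tool_pos: [595.7, -62.7, 56.9]
tcp_rot: [3.139, -0.0, 1.164]
contact_force: [4.3, -1.9, -2.3]
grip_width: 32.2
finger_force: 3.1
```

```bash
python3 -m jog '[[0,0,0,0,0,0],[0,0,0,0,0,0],[0,0,0,0,0,0],[0,0,0,0,0,0],[0,0,0,0,0,0],[0,0,0,0,0,0]]'
```

```text
time: 5.7
tool_pos: [595.5, -62.6, 57.0]
tcp_rot: [3.139, -0.0, 1.164]
contact_force: [5.1, -2.6, -3.0]
grip_width: 22.9
finger_force: 30.0
```

Squeezed fully in at 30 N. I'll slide 45 mm along tool x.

```bash
python3 -m jog '[[3,0,0,0,0,0],[5,0,0,0,0,0],[5,0,0,0,0,0],[5,0,0,0,0,0],[5,0,0,0,0,0],[5,0,0,0,0,0],[5,0,0,0,0,0],[5,0,0,0,0,0],[4,0,0,0,0,0],[3,0,0,0,0,0],[0,0,0,0,0,0],[0,0,0,0,0,0]]'
python3 - <<'E'
from h import *
o=bot.get_obs(); print(o['tool_pos'],o['contact_force'],o['grip_width'])
cv2.imwrite('pics/w3.png',bot.capture('wrist')[:,:,::-1])
E
```

```text
time: 6.9
tool_pos: [613.4, -21.0, 57.0]
tcp_rot: [3.139, -0.001, 1.164]
contact_force: [6.3, -1.1, -2.4]
grip_width: 23.0
finger_force: 30.0
[613.39837463 -20.95986485  56.9647879 ] [ 6.29434035 -1.09333787 -2.41682654] 22.950295486989567
```

View pics/w3.png

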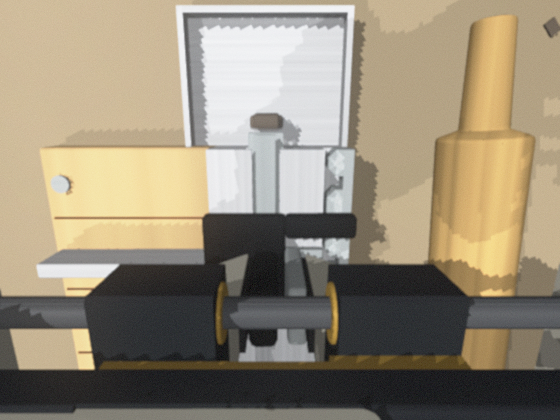

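The stop has moved 45.3 mm. The foot is past the rail end (row 147), with the clay at (266,121) just ahead of it. I'll release and check how the clay lies.

```bash
python3 -m jog '[[0,0,0,0,0,0],[0,0,0,0,0,0],[0,0,0,0,0,0],[0,0,0,0,0,0],[0,0,0,0,0,0],[0,0,0,0,0,0],[0,0,0,0,0,0]]' 100 && python3 -m jog '[[0,0,-15,0,0,0],[0,0,-25,0,0,0],[0,0,-30,0,0,0],[0,0,-30,0,0,0],[0,0,-20,0,0,0],[0,0,0,0,0,0],[0,0,0,0,0,0],[0,0,0,0,0,0]]'
python3 - <<'E'
from h import *
c=cam('wrist'); im=save('wrist','w4.png'); o=bot.get_obs(); print(o['tool_pos'],o['contact_force'])
cr=cv2.resize(im[40:290,190:370,::-1],None,fx=2.4,fy=2.4,interpolation=cv2.INTER_CUBIC)
cv2.imwrite('pics/w4c.png',np.clip(cr.astype(float)*1.5,0,255).astype(np.uint8))
for d in bot.outline_of('scrap','wrist')[:2]: print(d['p'],d['pixel'],cv2.boundingRect(np.argwhere(d['mask'])[:,::-1].astype(np.int32)),unproj(c,d['pixel'],14),unproj(c,d['pixel'],28))
E
```

```text
time: 7.65
tool_pos: [611.6, -20.7, 56.5]
tcp_rot: [-3.14, 0.0, 1.164]
contact_force: [-0.4, 0.7, 0.1]
grip_width: 74.3
finger_force: 0.0
time: 8.45
tool_pos: [611.4, -20.7, 175.1]
tcp_rot: [-3.139, 0.001, 1.164]
contact_force: [-0.0, -0.3, -0.7]
grip_width: 91.7
finger_force: 0.0
[611.41717111 -20.70662249 175.02831564] [-0.15285544 -0.92017615 -0.95623297]
0.6 [309.1, 215.4] (292, 197, 31, 48) [634.58198416 -44.11150161  14.        ] [634.89886842 -40.09368866  28.        ]
0.48 [275.2, 118.8] (263, 113, 21, 11) [639.93086792  48.19256802  14.        ] [640.01316835  48.16223873  28.        ]
```

View pics/w4c.png

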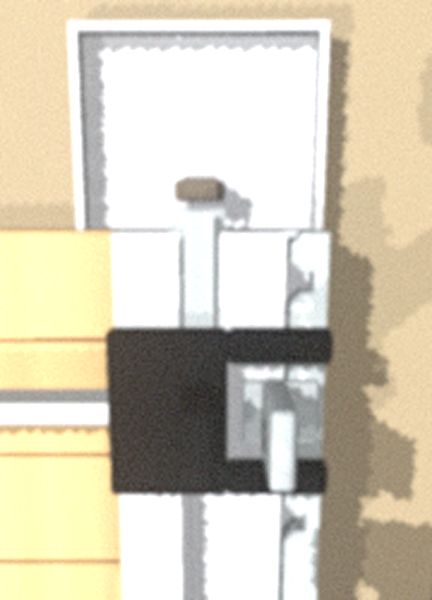

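Tab has sprung out. The clay, at crop (200,188), may be standing on edge or lying partly under the foot. I'll check it from the scene camera and in numbers.

```bash
python3 - <<'E'
from h import *
c=cam('wrist'); th=1.164; gy=np.array([np.cos(th),np.sin(th)]); gx=np.array([gy[1],-gy[0]])
f=lambda x,y,z:(lambda v:(round(v@gx,1),round(v@gy,1)))(unproj(c,(x/2.4+190,y/2.4+40),z)[:2])
print('rail end z34',f(150,230,34),f(265,230,34))
for z in(10,14,22): print(z,'clay front',f(200,177,z),'back',f(200,203,z))
print('foot front z28',f(200,204,28))
print('tab',f(282,450,90))
im=save('scene','s5.png'); s=cam('scene')
cv2.imwrite('pics/s5c.png',cv2.resize(im[215:335,200:360,::-1],None,fx=5,fy=5,interpolation=cv2.INTER_CUBIC))
for d in bot.outline_of('scrap','scene')[:2]: print(d['p'],d['pixel'],cv2.boundingRect(np.argwhere(d['mask'])[:,::-1].astype(np.int32)))
E
```

```text
rail end z34 (np.float64(550.3), np.float64(284.0)) (np.float64(589.8), np.float64(284.0))
10 clay front (np.float64(567.2), np.float64(301.7)) back (np.float64(567.2), np.float64(292.6))
14 clay front (np.float64(567.3), np.float64(301.7)) back (np.float64(567.2), np.float64(292.6))
22 clay front (np.float64(567.3), np.float64(301.6)) back (np.float64(567.3), np.float64(292.8))
foot front z28 (np.float64(567.4), np.float64(292.5))
tab (np.float64(592.5), np.float64(222.3))
0.49 [296.3, 263.6] (293, 256, 9, 16)
```

View pics/s5c.png

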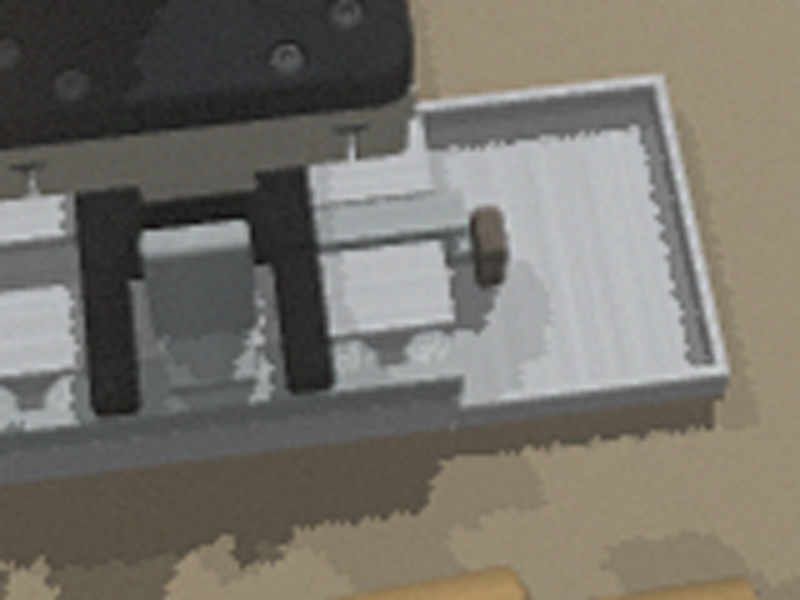

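```bash
python3 - <<'E'
from h import *
th=1.164; gy=np.array([np.cos(th),np.sin(th)]); gx=np.array([gy[1],-gy[0]]); s=cam('scene')
import itertools
q=lambda a,b,z:(proj(s,np.append(a*gx+b*gy,z))-[200,215])*5
print('foot tip corners',[q(a,292.5,28).round() for a in(558,576)])
for z0,z1 in((2,22),(4,24),(8,28),(20,28)):
    p=np.array([q(a,b,z) for a,b,z in itertools.product((558.3,576.3),(293,301),(z0,z1))]); print(z0,z1,p.min(0).round(),p.max(0).round())
    print('  +y face',[q(a,301,z).round() for z in(z1,z0) for a in(558.3,576.3)])
E
```

```text
foot tip corners [array([472., 192.]), array([483., 253.])]
2 22 [471. 199.] [514. 296.]
  +y face [array([503., 199.]), array([514., 260.]), array([500., 233.]), array([511., 293.])]
4 24 [471. 196.] [514. 293.]
  +y face [array([504., 196.]), array([514., 257.]), array([500., 230.]), array([511., 290.])]
8 28 [472. 189.] [515. 287.]
  +y face [array([504., 189.]), array([515., 250.]), array([501., 223.]), array([512., 283.])]
20 28 [473. 189.] [515. 267.]
  +y face [array([504., 189.]), array([515., 250.]), array([503., 203.]), array([514., 264.])]
```

The numbers agree with the task's limits:
- **Clay:** it stands on the tray floor against the foot tip, about 9 mm or more past the slot end. Its underside centre is about 12 mm above the table, and it is still.
- **Latch and stop:** the tab is back at its free offset (592.5 mm across the gauge, same as at the start), so the pin is in the notch.
- **Robot:** it is clear of everything.

I'm handing in.

```bash
python3 -c "
from plant import bot
print(bot.close_job())"
```

```text
the job is handed in; nothing more can be done
None
```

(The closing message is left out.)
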